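Set the throttle valve of the suction test rig to two turns open

ROBOT

A 7-joint arm with a two-finger parallel gripper is mounted at the origin on the work surface. World frame = base frame: x ahead of the robot, y to its left, z up, the work surface at z = 0. Lengths are in m, angles in rad, forces in N, time in s.
With the tool pointing down it reaches from about 0.4 to 0.85 m from the base axis. Payload 4.5 kg.
Tool frame: the origin (TCP) lies between the finger pads, 19 mm behind the fingertips; this is the grasp point; y points along the fingers, z is the direction in which the jaws open and shut, and the axes are right-handed (so a half turn about y gives the same grasp; the last joint's range is limited). The gripper opens to 88 mm and grips with 3 to 60 N. Pads are 18 mm wide; open, the fingers measure 123 mm over their backs; the gripper's body (75 mm by 187 mm) begins 45 mm behind the grasp point.
Start: joints at [0.034, 0.689, -0.195, 1.565, 0.157, 0.902, -0.215], TCP at [0.625, 0, 0.257] pointing down, gripper open.
Joint ranges: [-3.01, 3.01], [-0.46, 2.08], [-1.47, 1.51], [0.13, 2.56], [-1, 4.14], [0.04, 2.09], [-2.66, 2.66]. Speed limits (rad/s): [2.57, 2.57, 3.14, 3.14, 3.14, 3.14, 3.14].

INTERFACE

Orientations are given as a unit quaternion [x, y, z, w].
In Python, from plant import r gives the robot as it stands.
- The arm moves only by the tool arm_command, never from a script. Its argument "deltas" is a list of rows, each an object of numbers: "dx", "dy", "dz": the shift along the tool's x, y, z each as a share of 1000 mm, from -1 to 1; "wx", "wy", "wz": the turn, a rotation vector about the tool's x, y, z each as a share of 45 degrees, from -1 to 1. In form: [{"dx": .., "dy": .., "dz": .., "wx": .., "wy": .., "wz": ..}, ...]. A call has exactly 5 rows; each row is the pose to reach, as a shift and turn from the pose commanded when the call began, along the tool's axes at that moment; what a row does not reach only later rows make up. A row lasts 1/10 s, in which the tool goes at most 50 mm and 8.59 degrees, less where a joint would pass 70% of its speed; a pose out of reach is approached as far as the arm can. A call with a number of a shift or a turn outside -1 to 1 is refused whole. A call with a gripper value outside its range is refused whole. "claw" is the opening, from -1 (shut) to 1 (fully open), set as the call begins (left out, the last holds). The fingers move at their own pace and stop on an object; "grip_force" is the grip in N (left out, the last holds). Time passes only in rows, so rows that repeat a pose let the fingers close, or fill a call up. It gives the time, the measured TCP pose, the force and the opening at its end, in the units of the state.
- r.get_state(): the state, without advancing time (a new reading comes with each control period).
- r.snapshot(name): name is "scene" or "side" or "wrist"; returns the picture (400x640x3 uint8, red, green, blue); there is no depth.
- r.get_calibration(name): a dict with "vertical_fov" (degrees; the focal length in pixels is half the picture's height over the tangent of half this angle, whatever the lens; pixels are square), "cx", "cy" (the principal point, pixels), "k1" (the pictures are not rectified: a ray, as slopes to the right and down, at radius r is drawn at 1 + k1 r^2 times it, then the intrinsics apply), "R" (3x3) and "t" (3): a world point X has camera coordinates R X + t. Camera axes: x right, y down, z forward; pixel columns grow to the right and rows downward; lengths in m; the calibration is good to about 2 mm. A picture is of the moment at which its call begins: read the wrist's pose just before it. get_calibration takes no time and is no camera call; for the wrist camera it gives the pose at the moment of the call.
- r.finish_job(): hands the job in, once; it reports no verdict.
The state is a dict: "clock": time; "q": joint angles; "qd": joint speeds; "joint_torque": joint torques, N m; "tool_pos": TCP position; "eef_rot": TCP orientation; "contact_force": force on the tool from outside, world axes, zero at the start; "moment": the same for the moment, N m; "opening": opening from 0.0 (shut) to 1.0 (fully open).
Only numpy, scipy, OpenCV 4.12 (cv2) and the standard library are available. Lean on these libraries where they do the work, as an engineer would, in place of code of your own. Each camera call takes 0.05 s, during which the arm holds its last target.

TASK

Get the vacuum-cleaner test rig ready for the next reading: wind the throttle valve's handwheel clockwise until it comes up against its shut stop, then back it off exactly two full turns. Finish with the gripper still holding the wheel's crank handle, keeping it still at that setting so that it cannot creep while the gauge is read, and leave the loose things lying around the rig where they are.

Things in the scene. Friction and masses are not known exactly. Their poses are not given: they have to be found in the camera images.
- rig: Suction test rig bolted to the bench (fixed): dark steel base plate 150 x 440 mm, a level 48 mm pipe along the rig's y axis and, in the middle of it, a grey cast diaphragm valve. Origin on the bench top under the valve's vertical spindle; z up, +y towards the round dial gauge (y = 160 mm, top about 185 mm up) and the black hose spigot (end at 270 mm); the flared air inlet ends at y = -164 mm.
- valve_wheel (a joint): Handwheel angle about the upright spindle, rad: 0 = against the hard shut stop, growing counter-clockwise from above (opening); one turn is 6.283, full open is 25.13. The wheel does not rise; it stays where left; drag about 0.15 N m (3 N at the handle). The handle's direction in the rig's frame is this angle from rig +x (at 0 it lies towards +x). Starts 0.4 to 1.2 turns open.
- wheel_centre (a point): Centre of the valve's bare aluminium handwheel on the spindle axis, in the rim's mid plane, 178 mm above the bench; the three-spoked rim is 126 mm over all, 16 mm thick (top at 186 mm), the hub nut's top is at 193 mm.
- crank_handle: Black plastic crank handle standing upright on the handwheel's rim, 55 mm from the spindle axis: 22 mm thick, 60 mm tall, from 191 to 251 mm above the bench. Origin at the centre of its foot, z up. It revolves freely on its own pin, so a gripper that pinches it can go round with it without turning.
- handle_mid (a point): Centre of the crank handle, half way up it (221 mm above the bench): the point to pinch.
- spray_can: White spray can with a black cap, 52 mm across, 155 mm tall, standing loose on the bench; origin at the centre of its underside. Leave it alone.
- parts_bin: Blue open plastic bin 95 x 150 x 60 mm with fittings in it, loose on the bench; origin at the centre of its underside. Leave it alone.
- screwdriver: Screwdriver with a blue handle lying loose on the bench, about 200 mm long. Leave it alone.
- drive_wheel: Drive wheel of a cleaning robot, a ribbed black tyre 74 mm across and 28 mm thick (axle stub to 34 mm), lying flat and loose on the bench; origin at the centre of its underside. Leave it alone.

How it is judged:
On the way:
1. the handwheel is wound shut, up against its stop (value of joint valve_wheel below 0.06 rad), for 0.1 s.
At the end, for the whole second after the job is handed in: The handwheel stands two turns (12.566 rad) open from its shut stop, within 0.2 rad (11 degrees), at rest, and the gripper is closed on the crank handle (contact over 4 N, TCP within 20 mm sideways and 38 mm in all of the handle's centre) through the last second (value of joint valve_wheel between 12.366 and 12.766 rad and velocity of joint valve_wheel between -0.05 and 0.05 rad/s and contact force between the fingers and crank_handle above 4 N and horizontal distance between the grasp point and handle_mid below 0.02 m and distance between the grasp point and handle_mid below 0.038 m); the arm keeps its last pose, push and grip.
It fails at once if a loose thing by the rig is pushed more than 25 mm or knocked over (distance of any of spray_can, parts_bin, screwdriver, drive_wheel from where it was at the start of the episode above 0.025 m or angle between spray_can's own z axis and vertical above 0.6 rad).
It also fails if it takes over 58 s, if anything falls off the work surface, if the arm or the gripper's body presses on something with over 40 N, if the wrist force passes 120 N, or if a joint passes its speed limit or range.

## Working session

There is one attempt and no reset: what is moved stays moved. The work goes in short steps, Python scripts to look and compute and a tool call to move; the robot and the scene stay as the last step left them, time stands still between calls to the robot, and variables do not carry over. Pictures are saved under pics/ and viewed, and the job is handed in when it is done.

Besides the shell and the picture viewer there is one more tool, called after ">>>" by a JSON object that holds its "api" and its "payload". arm_command: Moves the arm, as the interface text tells. Shift numbers are shares of 1000 mm and turn numbers shares of 45 degrees, none past 1 either way. Its arguments: {"type":"object","properties":{"deltas":{"type":"array","items":{"type":"object","properties":{"dx":{"type":"number","minimum":-1,"maximum":1},"dy":{"type":"number","minimum":-1,"maximum":1},"dz":{"type":"number","minimum":-1,"maximum":1},"wx":{"type":"number","minimum":-1,"maximum":1},"wy":{"type":"number","minimum":-1,"maximum":1},"wz":{"type":"number","minimum":-1,"maximum":1}}}},"claw":{"type":"number"},"grip_force":{"type":"number"}},"required":["deltas"]}

```bash
mkdir -p pics; ls; python3 - <<'E'
from plant import r
import cv2
s=r.get_state();print(s)
for n in ("scene","side","wrist"):
    c=r.get_calibration(n);print(n,c)
    cv2.imwrite(f"pics/{n}0.png",r.snapshot(n)[:,:,::-1])
E
```

```text
pics
{'clock': 0.0, 'q': array([ 0.03376972,  0.68999286, -0.19454403,  1.56632658,  0.15730771,
        0.90250717, -0.21511652]), 'qd': array([ 8.11894287e-04, -1.20120762e-04,  5.57270468e-04,  8.81033046e-04,
       -4.58596634e-04, -1.33025059e-03,  3.34090380e-06]), 'joint_torque': array([ 3.38560185e-04, -5.27571630e+01, -1.26686912e+00, -1.53434461e+01,
       -5.26333472e-02,  6.56995355e-03,  1.65937727e-04]), 'tool_pos': array([ 6.24405467e-01, -1.42438506e-05,  2.56609882e-01]), 'eef_rot': array([ 0.50051972, -0.50039758,  0.49954   , -0.49954186]), 'contact_force': array([-0.05778657, -0.68740142, -1.33659999]), 'moment': array([-0.05683705, -0.02698105, -0.05196852]), 'opening': 1.0031054440056486}
scene {'vertical_fov': 48.36358748912955, 'cx': 320.3059519984099, 'cy': 202.8772197625266, 'k1': -0.057332593594547177, 'R': array([[ 0.77806286,  0.62815755,  0.0060228 ],
       [ 0.48036749, -0.58877083, -0.65007383],
       [-0.40480274,  0.50869147, -0.75984718]]), 't': array([-0.47114736, -0.13860535,  1.56392264])}
side {'vertical_fov': 54.02629993992858, 'cx': 323.3220548767851, 'cy': 197.14894233527033, 'k1': -0.08380596162055938, 'R': array([[-0.83906169, -0.54366205,  0.02017551],
       [-0.29132292,  0.41767551, -0.86062659],
       [ 0.4594632 , -0.72799639, -0.50883674]]), 't': array([0.49550296, 0.29519115, 0.62768731])}
wrist {'vertical_fov': 64.56674066564936, 'cx': 323.8209264205485, 'cy': 195.19253983428246, 'k1': -0.062411675488211006, 'R': array([[ 0.99999699,  0.00110226, -0.00219226],
       [ 0.00162618, -0.96675528,  0.25569821],
       [-0.00183753, -0.25570101, -0.96675417]]), 't': array([-0.6239088 , -0.03661511,  0.39030337])}
```

View pics/scene0.png

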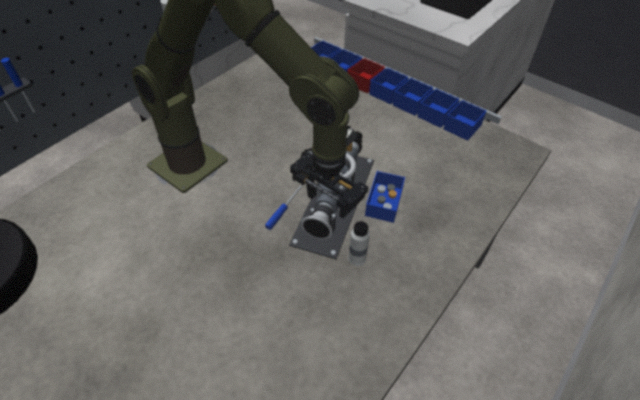

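View pics/side0.png

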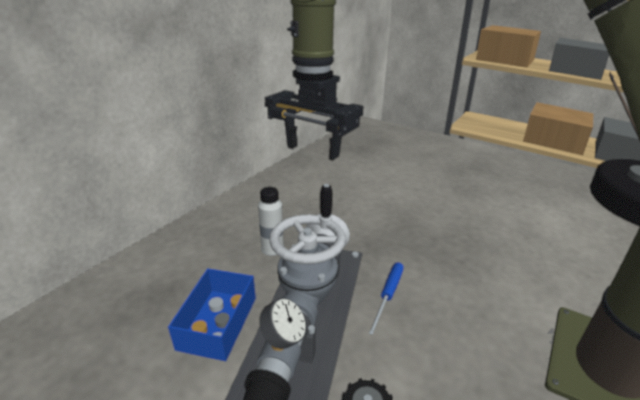

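View pics/wrist0.png

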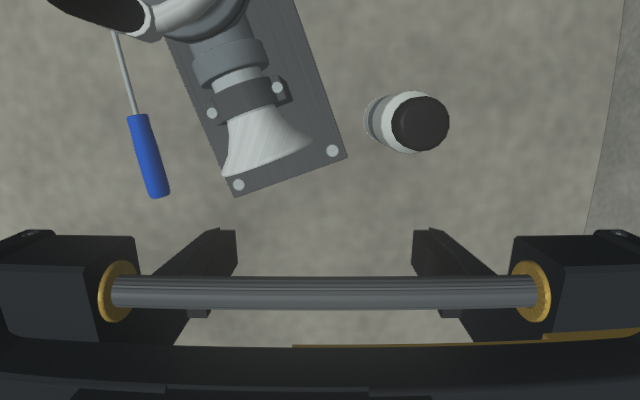

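Side view: wheel centred near (310,240), with the handle from (326,185) to (326,217). Wrist view: rig at top, bolts at (238,185) and (332,151), and part of the wheel. I'll make a first estimate, then back off for a full view.

```bash
cat > h.py <<'E'
import numpy as np, cv2
from scipy.spatial.transform import Rotation as Ro
def KD(c):
    f=200/np.tan(np.radians(c["vertical_fov"]/2))
    return np.array([[f,0,c["cx"]],[0,f,c["cy"]],[0,0,1]]),np.array([c["k1"],0,0,0,0.])
def ray(c,uv):
    K,D=KD(c)
    p=cv2.undistortPoints(np.array(uv,float).reshape(-1,1,2),K,D).reshape(-1,2)
    d=np.c_[p,np.ones(len(p))]@c["R"]
    return -c["R"].T@c["t"], d/np.linalg.norm(d,axis=1)[:,None]
def onz(c,uv,z):
    C,d=ray(c,uv); return C+d*((z-C[2])/d[:,2])[:,None]
def proj(c,X):
    K,D=KD(c); return cv2.projectPoints(np.array(X,float).reshape(-1,1,3),cv2.Rodrigues(c["R"])[0],c["t"],K,D)[0].reshape(-1,2)
def tri(cs,uvs):
    A=np.zeros((3,3));b=np.zeros(3);L=[]
    for c,uv in zip(cs,uvs):
        C,d=ray(c,[uv]);P=np.eye(3)-np.outer(d[0],d[0]);A+=P;b+=P@C;L.append((P,C))
    X=np.linalg.solve(A,b);return X,[np.linalg.norm(P@(X-C)) for P,C in L]
E
python3 - <<'E'
from plant import r
from h import *
s=r.get_calibration("side");w=r.get_calibration("wrist")
print("tool axes cols",Ro.from_quat(r.get_state()["eef_rot"]).as_matrix().round(3))
print("wheel",onz(s,[(310,240)],.182),"handle",onz(s,[(326,201)],.221))
print("bolts",onz(w,[(238,185),(332,151)],.01))
print("wristcam",-w["R"].T@w["t"])
E
```

```text
tool axes cols [[ 0.    -0.001  1.   ]
 [-1.    -0.     0.   ]
 [ 0.    -1.    -0.001]]
wheel [[0.5015894  0.18355721 0.182     ]] handle [[0.51191328 0.12124199 0.221     ]]
bolts [[ 0.51917555 -0.02146886  0.01      ]
 [ 0.63375089  0.01996571  0.01      ]]
wristcam [0.62473981 0.06509888 0.38543209]
```

>>> {"api": "arm_command", "payload": {"deltas": [{"dy": -0.05},{"dy": -0.1},{"dy": -0.13,"dx": -0.03,"dz": -0.02},{"dy": -0.13,"dx": -0.07,"dz": -0.045},{"dy": -0.13,"dx": -0.11,"dz": -0.07}]}}

```text
invalid input at $.deltas[0]: expected keys dx, dy, dz, wx, wy, wz
```

>>> {"api": "arm_command", "payload": {"deltas": [{"dx": -0.035,"dz": -0.025},{"dx": -0.07,"dz": -0.05},{"dx": -0.07,"dz": -0.05},{"dx": -0.07,"dz": -0.05},{"dx": -0.07,"dz": -0.05}]}}

```text
invalid input at $.deltas[0]: expected keys dx, dy, dz, wx, wy, wz
```

```bash
python3 - <<'E'
from plant import r
import cv2,pickle
c={n:r.get_calibration(n) for n in ("side","wrist","scene")}
print(r.get_state()["tool_pos"],r.get_state()["qd"].round(3))
pickle.dump(c,open("c1.pkl","wb"))
for n in ("wrist","side"):
    cv2.imwrite(f"pics/{n}1.png",r.snapshot(n)[:,:,::-1])
E
```

```text
[ 6.24546645e-01 -1.56020832e-05  2.56809444e-01] [ 0.001 -0.004 -0.001 -0.005  0.     0.003  0.001]
```

View pics/wrist1.png

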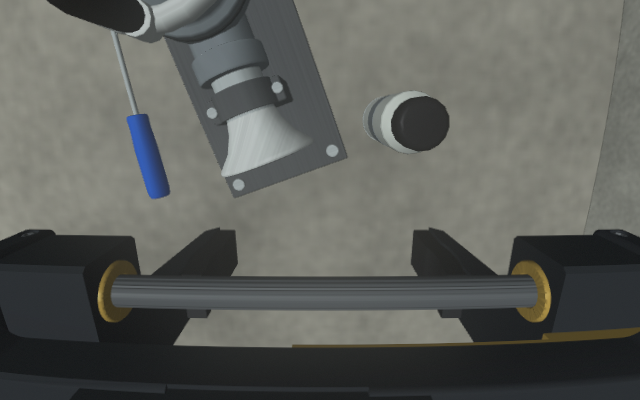

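View pics/side1.png

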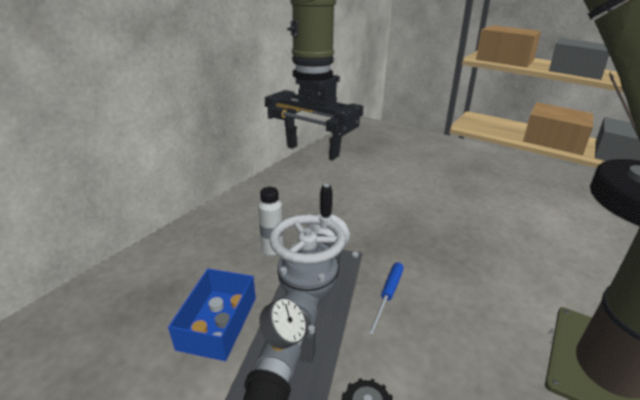

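All six keys are required in every row, so both moves were refused. The pictures are unchanged. I'll resend with full rows.

>>> {"api": "arm_command", "payload": {"deltas": [{"dx": 0,"dy": -0.05,"dz": 0,"wx": 0,"wy": 0,"wz": 0},{"dx": 0,"dy": -0.1,"dz": 0,"wx": 0,"wy": 0,"wz": 0},{"dx": -0.03,"dy": -0.13,"dz": -0.02,"wx": 0,"wy": 0,"wz": 0},{"dx": -0.07,"dy": -0.13,"dz": -0.045,"wx": 0,"wy": 0,"wz": 0},{"dx": -0.11,"dy": -0.13,"dz": -0.07,"wx": 0,"wy": 0,"wz": 0}]}}

```text
clock: 0.75
tool_pos: [0.5547, 0.1109, 0.3886]
eef_rot: [0.499, -0.5, 0.501, -0.5]
contact_force: [0.2, 1.3, -0.1]
opening: 1.0
```

>>> {"api": "arm_command", "payload": {"deltas": [{"dx": -0.035,"dy": 0,"dz": -0.025,"wx": 0,"wy": 0,"wz": 0},{"dx": -0.07,"dy": 0,"dz": -0.05,"wx": 0,"wy": 0,"wz": 0},{"dx": -0.07,"dy": 0,"dz": -0.05,"wx": 0,"wy": 0,"wz": 0},{"dx": -0.07,"dy": 0,"dz": -0.05,"wx": 0,"wy": 0,"wz": 0},{"dx": -0.07,"dy": 0,"dz": -0.05,"wx": 0,"wy": 0,"wz": 0}]}}

```text
clock: 1.25
tool_pos: [0.5058, 0.1786, 0.3873]
eef_rot: [0.5, -0.5, 0.501, -0.499]
contact_force: [-0.3, -0.1, 0.7]
opening: 0.999
```

```bash
python3 - <<'E'
from plant import r
import cv2,pickle
c={n:r.get_calibration(n) for n in ("side","wrist","scene")}
print(r.get_state()["clock"],r.get_state()["tool_pos"],r.get_state()["qd"].round(3))
pickle.dump(c,open("c1.pkl","wb"))
for n in ("wrist","side"):
    cv2.imwrite(f"pics/{n}2.png",r.snapshot(n)[:,:,::-1])
E
```

```text
1.25 [0.50578821 0.17857295 0.38731423] [ 0.013  0.007  0.005 -0.004 -0.002  0.    -0.002]
```

View pics/wrist2.png

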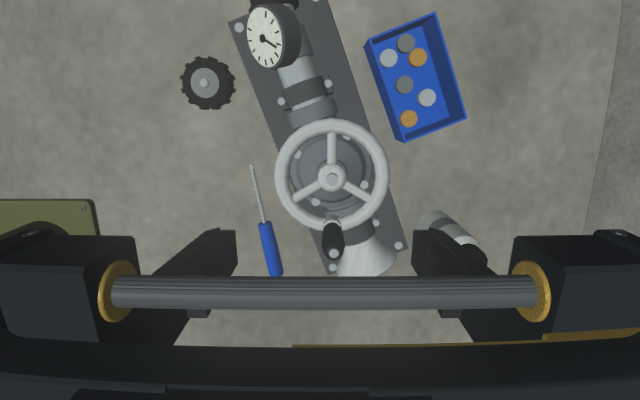

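View pics/side2.png

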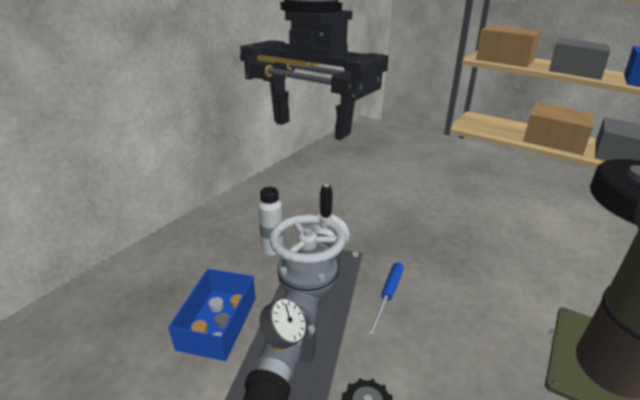

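Wrist view: wheel rim centred near (331,175), black handle at about (333,240), gauge at (268,38), plate bolts at (239,28) and (398,246). Side view: handle at (326,185–217). Next I'll fit these with masks.

```bash
python3 - <<'E'
from h import *
import pickle
c=pickle.load(open("c1.pkl","rb"));s,w=c["side"],c["wrist"]
iw=cv2.imread("pics/wrist2.png");is_=cv2.imread("pics/side2.png")
def comps(im,lo,hi,box):
    m=np.zeros(im.shape[:2],np.uint8);x0,y0,x1,y1=box
    g=im.max(2);m[y0:y1,x0:x1]=((g>=lo)&(g<=hi))[y0:y1,x0:x1]*255
    return m
# handle
for im,c_,box,th in ((iw,w,(318,212,350,268),45),(is_,s,(314,180,338,222),60)):
    m=comps(im,0,th,box);n,l,st,ce=cv2.connectedComponentsWithStats(m)
    i=1+st[1:,4].argmax();print("handle",st[i],ce[i].round(1))
# rim
for im,box,z in ((iw,(265,108,398,238),0),(is_,(266,210,354,268),0)):
    m=comps(im,150,255,box)
    cs,_=cv2.findContours(m,cv2.RETR_EXTERNAL,cv2.CHAIN_APPROX_NONE)
    k=max(cs,key=lambda a:cv2.boundingRect(a)[2]*cv2.boundingRect(a)[3]);h=cv2.convexHull(k)
    print("rim",cv2.fitEllipse(h),cv2.boundingRect(k))
cv2.imwrite("pics/crop.png",np.hstack([cv2.resize(iw[100:270,260:410],None,fx=2.6,fy=2.6),cv2.resize(is_[170:340,255:365],None,fx=2.6,fy=2.6)]))
E
```

```text
Traceback (most recent call last):
ValueError: attempt to get argmax of an empty sequence
```

```bash
python3 - <<'E'
from h import *
import pickle
c=pickle.load(open("c1.pkl","rb"));s,w=c["side"],c["wrist"]
iw=cv2.imread("pics/wrist2.png");is_=cv2.imread("pics/side2.png")
cv2.imwrite("pics/crop.png",np.hstack([cv2.resize(iw[100:270,260:410],None,fx=2.6,fy=2.6),cv2.resize(is_[170:340,255:365],None,fx=2.6,fy=2.6)]))
print(iw.max(2)[215:270:4,333]);print(iw.max(2)[225,318:350:2]);print(is_.max(2)[180:228:3,326]);print(is_.max(2)[200,314:340:2]);print(iw.max(2)[175,268:290:2],is_.max(2)[240,264:284:2])
E
```

```text
[ 97 113  51  51  51  50  50  52  55 160 160  52 106 161]
[174 176 164 168  69  52  50  51  50  50 108 148 173 175 173 173]
[124 134 130  41  31  30  34  30  32  26  34  32  47 173 163 140]
[123 122 114  56  25  27  29  31  32  82 126 122 118]
[131 132 132 160 180 179 175 172 150 115  89] [130 143 141 131 158 171 172 155 153 135]
```

View pics/crop.png

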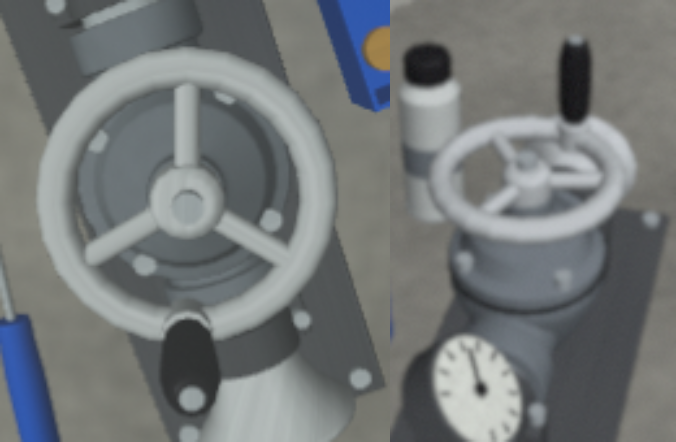

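```bash
python3 - <<'E'
from h import *
import pickle
c=pickle.load(open("c1.pkl","rb"));s,w=c["side"],c["wrist"]
iw=cv2.imread("pics/wrist2.png");is_=cv2.imread("pics/side2.png")
top,e=tri([w,s],[(333.3,253),(326.2,185.4)]);print("handle top",top,e)
hub,e=tri([w,s],[(332.3,180),(307.7,230.4)]);print("hub top",hub,e)
m=(iw.max(2)>145).astype(np.uint8)*255;k=np.zeros_like(m);k[112:222,268:396]=m[112:222,268:396]
k=cv2.morphologyEx(k,cv2.MORPH_OPEN,np.ones((3,3)))
cs,_=cv2.findContours(k,cv2.RETR_EXTERNAL,cv2.CHAIN_APPROX_NONE)
cc=max(cs,key=lambda a:cv2.boundingRect(a)[2]);print(cv2.boundingRect(cc))
h=cv2.convexHull(cc).reshape(-1,2).astype(float);h=h[(h[:,1]<219)]
P=onz(w,h,.178)[:,:2].astype(np.float32)
(x,y),rad=cv2.minEnclosingCircle(P)
A=np.c_[2*P,np.ones(len(P))];q=np.linalg.lstsq(A,(P**2).sum(1),rcond=None)[0]
print("rim circle",x,y,rad,"lsq",q[:2],np.sqrt(q[2]+q[0]**2+q[1]**2))
# handle dark blob sides in both views
mw=np.zeros(m.shape,np.uint8);mw[215:258,318:350]=(iw.max(2)<85)[215:258,318:350];ms=np.zeros_like(mw);ms[183:222,312:342]=(is_.max(2)<75)[183:222,312:342]
for mm in (mw,ms):
    n,l,st,ce=cv2.connectedComponentsWithStats(mm);i=1+st[1:,4].argmax();print(st[i],ce[i])
B=onz(w,[(239,28),(398,246),(333,268)],.01);print("bolts",B)
C=hub[:2];v=top[:2]-C;print("radius",np.linalg.norm(v),"hdl dir deg",np.degrees(np.arctan2(v[1],v[0])))
for a,b in ((1,2),(0,1),(0,2)):
    d=B[b]-B[a];print(np.linalg.norm(d),np.degrees(np.arctan2(d[1],d[0])))
E
```

```text
handle top [0.51442244 0.11791192 0.24876695] [np.float64(5.012918312391122e-06), np.float64(5.012918312569267e-06)]
hub top [0.51413008 0.17330576 0.18975165] [np.float64(0.000729919596003827), np.float64(0.0007299195960039673)]
(274, 119, 114, 103)
rim circle 0.512622594833374 0.17450325191020966 0.06227054074406624 lsq [0.51279594 0.17434827] 0.06187147925834041
[321 223  25  35 624] [332.31410256 239.21474359]
[320 186  12  31 335] [325.48955224 201.05671642]
bolts [[ 0.38043981  0.36565592  0.01      ]
 [ 0.63434915  0.01811184  0.01      ]
 [ 0.52173616 -0.02362431  0.01      ]]
radius 0.055394608195189564 hdl dir deg -89.69760766181201
0.12009826137734324 -159.6645005232868
0.4304147313496733 -53.84881948644191
0.4141301177778102 -70.05071182288788
```

Heights check out: handle top at 0.249 and hub top at 0.190. Wheel centre is about (0.513,0.174) and the handle points to world −90°. Rig +x is at 20°, so the handle is at 250° in the rig frame, which is 0.69 turns open. Next: approach and pinch.

>>> {"api": "arm_command", "payload": {"deltas": [{"dx": 0.03,"dy": 0.02,"dz": 0.008,"wx": 0,"wy": 0,"wz": 0},{"dx": 0.061,"dy": 0.05,"dz": 0.009,"wx": 0,"wy": 0,"wz": 0},{"dx": 0.061,"dy": 0.09,"dz": 0.009,"wx": 0,"wy": 0,"wz": 0},{"dx": 0.061,"dy": 0.13,"dz": 0.009,"wx": 0,"wy": 0,"wz": 0},{"dx": 0.061,"dy": 0.164,"dz": 0.009,"wx": 0,"wy": 0,"wz": 0}]}}

```text
clock: 1.85
tool_pos: [0.5143, 0.1171, 0.2216]
eef_rot: [0.499, -0.501, 0.501, -0.499]
contact_force: [-0.5, -0.3, -0.4]
opening: 1.002
```

```bash
python3 - <<'E'
from plant import r
import cv2
s=r.get_state();print(s["clock"],s["tool_pos"],s["contact_force"])
cv2.imwrite("pics/side3.png",r.snapshot("side")[100:300,200:480,::-1]);cv2.imwrite("pics/wrist3.png",r.snapshot("wrist")[:,:,::-1])
print(r.get_state()["tool_pos"])
E
```

```text
1.85 [0.51429927 0.11712078 0.22159467] [-0.46026798 -0.28919272 -0.42738133]
[0.51178856 0.11681382 0.21965688]
```

View pics/wrist3.png

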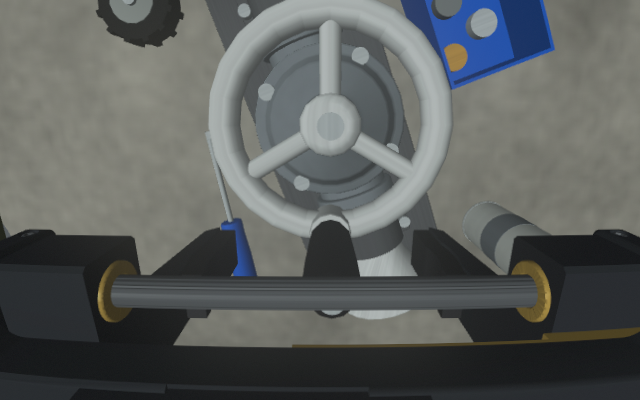

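View pics/side3.png

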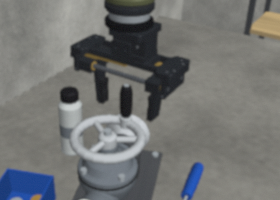

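The handle, at about (331,250) in the wrist view, is midway between the fingers. Closing now, with a 2 mm correction.

>>> {"api": "arm_command", "payload": {"deltas": [{"dx": -0.001,"dy": -0.002,"dz": 0.002,"wx": 0,"wy": 0,"wz": 0},{"dx": -0.001,"dy": -0.002,"dz": 0.002,"wx": 0,"wy": 0,"wz": 0},{"dx": -0.001,"dy": -0.002,"dz": 0.002,"wx": 0,"wy": 0,"wz": 0},{"dx": -0.001,"dy": -0.002,"dz": 0.002,"wx": 0,"wy": 0,"wz": 0},{"dx": -0.001,"dy": -0.002,"dz": 0.002,"wx": 0,"wy": 0,"wz": 0}], "claw": -1, "grip_force": 30}}

```text
clock: 2.45
tool_pos: [0.5164, 0.1201, 0.2262]
eef_rot: [-0.5, 0.5, -0.5, 0.5]
contact_force: [-0.1, -0.4, -0.4]
opening: 0.571
```

>>> {"api": "arm_command", "payload": {"deltas": [{"dx": 0,"dy": 0,"dz": 0,"wx": 0,"wy": 0,"wz": 0},{"dx": 0,"dy": 0,"dz": 0,"wx": 0,"wy": 0,"wz": 0},{"dx": 0,"dy": 0,"dz": 0,"wx": 0,"wy": 0,"wz": 0},{"dx": 0,"dy": 0,"dz": 0,"wx": 0,"wy": 0,"wz": 0},{"dx": 0,"dy": 0,"dz": 0,"wx": 0,"wy": 0,"wz": 0}]}}

```text
clock: 2.95
tool_pos: [0.5154, 0.1199, 0.2253]
eef_rot: [0.5, -0.5, 0.5, -0.5]
contact_force: [-2.5, -0.8, 1.1]
opening: 0.23
```

```bash
cat > arc.py <<'E'
import sys,numpy as np
# rows from world angle a0 stepping st deg, n rows; tool dx=-wy, dz=+wx
a0,st,n=map(float,sys.argv[1:4]);R=float(sys.argv[4]) if len(sys.argv)>4 else .0555
for i in range(1,int(n)+1):
    a=np.radians([a0,a0+st*i]);print("%d dx %.3f dz %.3f"%(i,-R*(np.sin(a[1])-np.sin(a[0])),R*(np.cos(a[1])-np.cos(a[0]))))
E
for a in -90 -150 -210 -270 -330; do echo $a; python3 arc.py $a -12 5; done
```

```text
-90
1 dx -0.001 dz -0.012
2 dx -0.005 dz -0.023
3 dx -0.011 dz -0.033
4 dx -0.018 dz -0.041
5 dx -0.028 dz -0.048
-150
1 dx -0.011 dz -0.005
2 dx -0.022 dz -0.007
3 dx -0.034 dz -0.007
4 dx -0.045 dz -0.005
5 dx -0.056 dz 0.000
-210
1 dx -0.009 dz 0.007
2 dx -0.017 dz 0.015
3 dx -0.023 dz 0.025
4 dx -0.027 dz 0.037
5 dx -0.028 dz 0.048
-270
1 dx 0.001 dz 0.012
2 dx 0.005 dz 0.023
3 dx 0.011 dz 0.033
4 dx 0.018 dz 0.041
5 dx 0.028 dz 0.048
-330
1 dx 0.011 dz 0.005
2 dx 0.022 dz 0.007
3 dx 0.034 dz 0.007
4 dx 0.045 dz 0.005
5 dx 0.056 dz 0.000
```

Gripped: opening 0.23 is about 20 mm. Winding clockwise now.

>>> {"api": "arm_command", "payload": {"deltas": [{"dx": -0.001,"dy": 0,"dz": -0.012,"wx": 0,"wy": 0,"wz": 0},{"dx": -0.005,"dy": 0,"dz": -0.023,"wx": 0,"wy": 0,"wz": 0},{"dx": -0.011,"dy": 0,"dz": -0.033,"wx": 0,"wy": 0,"wz": 0},{"dx": -0.018,"dy": 0,"dz": -0.041,"wx": 0,"wy": 0,"wz": 0},{"dx": -0.028,"dy": 0,"dz": -0.048,"wx": 0,"wy": 0,"wz": 0}]}}

```text
clock: 3.45
tool_pos: [0.4667, 0.1477, 0.2254]
eef_rot: [0.501, -0.5, 0.5, -0.499]
contact_force: [0.7, -3.5, -1.6]
opening: 0.226
```

```bash
python3 - <<'E'
from plant import r
import cv2
cv2.imwrite("pics/wrist4.png",r.snapshot("wrist")[:,:,::-1]);s=r.get_state();print(s["tool_pos"],s["contact_force"],s["opening"])
E
```

```text
[0.46515302 0.15062937 0.22534868] [-3.08182233 -2.00767842  0.61564728] 0.22770772573090536
```

View pics/wrist4.png

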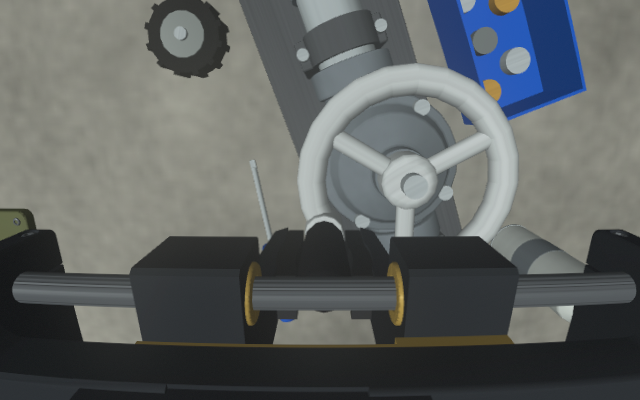

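The wheel is turning with the handle (spokes at about (412,185) have rotated) and forces are about 3 N. Continuing.

>>> {"api": "arm_command", "payload": {"deltas": [{"dx": -0.011,"dy": 0,"dz": -0.005,"wx": 0,"wy": 0,"wz": 0},{"dx": -0.022,"dy": 0,"dz": -0.007,"wx": 0,"wy": 0,"wz": 0},{"dx": -0.034,"dy": 0,"dz": -0.007,"wx": 0,"wy": 0,"wz": 0},{"dx": -0.045,"dy": 0,"dz": -0.005,"wx": 0,"wy": 0,"wz": 0},{"dx": -0.056,"dy": 0,"dz": 0,"wx": 0,"wy": 0,"wz": 0}]}}

```text
clock: 4.0
tool_pos: [0.4682, 0.205, 0.2254]
eef_rot: [0.5, -0.5, 0.5, -0.5]
contact_force: [2.2, -5.3, -0.8]
opening: 0.228
```

>>> {"api": "arm_command", "payload": {"deltas": [{"dx": -0.009,"dy": 0,"dz": 0.007,"wx": 0,"wy": 0,"wz": 0},{"dx": -0.017,"dy": 0,"dz": 0.015,"wx": 0,"wy": 0,"wz": 0},{"dx": -0.023,"dy": 0,"dz": 0.025,"wx": 0,"wy": 0,"wz": 0},{"dx": -0.027,"dy": 0,"dz": 0.037,"wx": 0,"wy": 0,"wz": 0},{"dx": -0.028,"dy": 0,"dz": 0.048,"wx": 0,"wy": 0,"wz": 0}]}}

```text
clock: 4.5
tool_pos: [0.5165, 0.2302, 0.2253]
eef_rot: [0.501, -0.5, 0.501, -0.498]
contact_force: [-4.5, -9.8, 5.9]
opening: 0.228
```

>>> {"api": "arm_command", "payload": {"deltas": [{"dx": 0.001,"dy": 0,"dz": 0.012,"wx": 0,"wy": 0,"wz": 0},{"dx": 0.005,"dy": 0,"dz": 0.023,"wx": 0,"wy": 0,"wz": 0},{"dx": 0.011,"dy": 0,"dz": 0.033,"wx": 0,"wy": 0,"wz": 0},{"dx": 0.018,"dy": 0,"dz": 0.041,"wx": 0,"wy": 0,"wz": 0},{"dx": 0.028,"dy": 0,"dz": 0.048,"wx": 0,"wy": 0,"wz": 0}]}}

```text
clock: 5.0
tool_pos: [0.5612, 0.2044, 0.2252]
eef_rot: [0.502, -0.501, 0.498, -0.498]
contact_force: [-12.2, -3.0, 8.1]
opening: 0.228
```

```bash
python3 arc.py 30 -4 8
```

```text
1 dx 0.003 dz 0.002
2 dx 0.007 dz 0.003
3 dx 0.011 dz 0.005
4 dx 0.014 dz 0.006
5 dx 0.018 dz 0.007
6 dx 0.022 dz 0.007
7 dx 0.026 dz 0.007
8 dx 0.030 dz 0.007
```

>>> {"api": "arm_command", "payload": {"deltas": [{"dx": 0.003,"dy": 0,"dz": 0.001,"wx": 0,"wy": 0,"wz": 0},{"dx": 0.005,"dy": 0,"dz": 0.002,"wx": 0,"wy": 0,"wz": 0},{"dx": 0.007,"dy": 0,"dz": 0.003,"wx": 0,"wy": 0,"wz": 0},{"dx": 0.009,"dy": 0,"dz": 0.003,"wx": 0,"wy": 0,"wz": 0},{"dx": 0.011,"dy": 0,"dz": 0.003,"wx": 0,"wy": 0,"wz": 0}]}}

```text
clock: 5.5
tool_pos: [0.5655, 0.1957, 0.2254]
eef_rot: [-0.501, 0.501, -0.498, 0.5]
contact_force: [-4.6, 0.9, 2.5]
opening: 0.234
```

>>> {"api": "arm_command", "payload": {"deltas": [{"dx": 0.001,"dy": 0,"dz": 0,"wx": 0,"wy": 0,"wz": 0},{"dx": 0.002,"dy": 0,"dz": 0,"wx": 0,"wy": 0,"wz": 0},{"dx": 0.003,"dy": 0,"dz": 0,"wx": 0,"wy": 0,"wz": 0},{"dx": 0.004,"dy": 0,"dz": 0,"wx": 0,"wy": 0,"wz": 0},{"dx": 0.005,"dy": 0,"dz": 0,"wx": 0,"wy": 0,"wz": 0}]}}

```text
clock: 6.0
tool_pos: [0.5662, 0.1933, 0.2254]
eef_rot: [-0.499, 0.501, -0.497, 0.502]
contact_force: [-4.0, 8.5, -0.9]
opening: 0.231
```

>>> {"api": "arm_command", "payload": {"deltas": [{"dx": 0.001,"dy": 0,"dz": 0,"wx": 0,"wy": 0,"wz": 0},{"dx": 0.002,"dy": 0,"dz": 0,"wx": 0,"wy": 0,"wz": 0},{"dx": 0.003,"dy": 0,"dz": 0,"wx": 0,"wy": 0,"wz": 0},{"dx": 0.004,"dy": 0,"dz": 0,"wx": 0,"wy": 0,"wz": 0},{"dx": 0.005,"dy": 0,"dz": 0,"wx": 0,"wy": 0,"wz": 0}]}}

```text
clock: 6.5
tool_pos: [0.5662, 0.193, 0.2255]
eef_rot: [-0.498, 0.502, -0.495, 0.505]
contact_force: [-3.7, 15.9, -4.7]
opening: 0.225
```

```bash
python3 - <<'E'
from plant import r
import cv2,pickle
pickle.dump(r.get_calibration("wrist"),open("c5.pkl","wb"))
cv2.imwrite("pics/wrist5.png",r.snapshot("wrist")[:,:,::-1]);s=r.get_state();print(s["tool_pos"],s["contact_force"],s["opening"])
E
```

```text
[0.56619786 0.19299744 0.22545181] [-3.71895373 15.73430125 -3.96124041] 0.2257488952313814
```

View pics/wrist5.png

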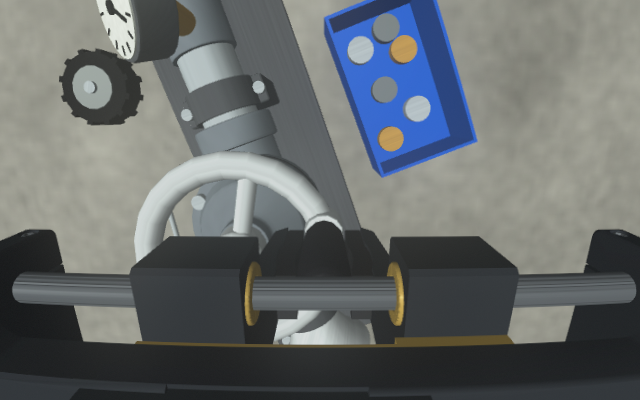

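The wheel is on the stop: the handle is stalled at (0.566,0.193), world angle about 19–20°, just as predicted, with a 16 N reaction. Now computing the opening arcs.

```bash
for a in 80 140 200 260 320 20; do echo $a; python3 arc.py $a 12 5 .055; done
```

```text
80
1 dx -0.001 dz -0.011
2 dx 0.001 dz -0.023
3 dx 0.005 dz -0.034
4 dx 0.011 dz -0.043
5 dx 0.019 dz -0.052
140
1 dx 0.010 dz -0.006
2 dx 0.020 dz -0.011
3 dx 0.032 dz -0.013
4 dx 0.043 dz -0.012
5 dx 0.054 dz -0.010
200
1 dx 0.010 dz 0.005
2 dx 0.019 dz 0.012
3 dx 0.027 dz 0.021
4 dx 0.032 dz 0.031
5 dx 0.035 dz 0.042
260
1 dx 0.001 dz 0.011
2 dx -0.001 dz 0.023
3 dx -0.005 dz 0.034
4 dx -0.011 dz 0.043
5 dx -0.019 dz 0.052
320
1 dx -0.010 dz 0.006
2 dx -0.020 dz 0.011
3 dx -0.032 dz 0.013
4 dx -0.043 dz 0.012
5 dx -0.054 dz 0.010
20
1 dx -0.010 dz -0.005
2 dx -0.019 dz -0.012
3 dx -0.027 dz -0.021
4 dx -0.032 dz -0.031
5 dx -0.035 dz -0.042
```

>>> {"api": "arm_command", "payload": {"deltas": [{"dx": -0.021,"dy": 0,"dz": -0.005,"wx": 0,"wy": 0,"wz": 0},{"dx": -0.03,"dy": 0,"dz": -0.012,"wx": 0,"wy": 0,"wz": 0},{"dx": -0.038,"dy": 0,"dz": -0.021,"wx": 0,"wy": 0,"wz": 0},{"dx": -0.043,"dy": 0,"dz": -0.031,"wx": 0,"wy": 0,"wz": 0},{"dx": -0.046,"dy": 0,"dz": -0.042,"wx": 0,"wy": 0,"wz": 0}]}}

```text
clock: 7.05
tool_pos: [0.5267, 0.2287, 0.2254]
eef_rot: [0.499, -0.499, 0.501, -0.5]
contact_force: [2.7, -4.3, -1.7]
opening: 0.226
```

>>> {"api": "arm_command", "payload": {"deltas": [{"dx": -0.001,"dy": 0,"dz": -0.011,"wx": 0,"wy": 0,"wz": 0},{"dx": 0.001,"dy": 0,"dz": -0.023,"wx": 0,"wy": 0,"wz": 0},{"dx": 0.005,"dy": 0,"dz": -0.034,"wx": 0,"wy": 0,"wz": 0},{"dx": 0.011,"dy": 0,"dz": -0.043,"wx": 0,"wy": 0,"wz": 0},{"dx": 0.019,"dy": 0,"dz": -0.052,"wx": 0,"wy": 0,"wz": 0}]}}

```text
clock: 7.55
tool_pos: [0.4735, 0.2119, 0.2255]
eef_rot: [-0.499, 0.5, -0.499, 0.502]
contact_force: [5.4, -0.2, -7.4]
opening: 0.226
```

>>> {"api": "arm_command", "payload": {"deltas": [{"dx": 0.01,"dy": 0,"dz": -0.006,"wx": 0,"wy": 0,"wz": 0},{"dx": 0.02,"dy": 0,"dz": -0.011,"wx": 0,"wy": 0,"wz": 0},{"dx": 0.032,"dy": 0,"dz": -0.013,"wx": 0,"wy": 0,"wz": 0},{"dx": 0.043,"dy": 0,"dz": -0.012,"wx": 0,"wy": 0,"wz": 0},{"dx": 0.054,"dy": 0,"dz": -0.01,"wx": 0,"wy": 0,"wz": 0}]}}

```text
clock: 8.05
tool_pos: [0.4628, 0.1556, 0.2255]
eef_rot: [-0.5, 0.5, -0.5, 0.5]
contact_force: [2.8, 4.9, -7.7]
opening: 0.23
```

>>> {"api": "arm_command", "payload": {"deltas": [{"dx": 0.01,"dy": 0,"dz": 0.005,"wx": 0,"wy": 0,"wz": 0},{"dx": 0.019,"dy": 0,"dz": 0.012,"wx": 0,"wy": 0,"wz": 0},{"dx": 0.027,"dy": 0,"dz": 0.021,"wx": 0,"wy": 0,"wz": 0},{"dx": 0.032,"dy": 0,"dz": 0.031,"wx": 0,"wy": 0,"wz": 0},{"dx": 0.035,"dy": 0,"dz": 0.042,"wx": 0,"wy": 0,"wz": 0}]}}

```text
clock: 8.55
tool_pos: [0.5052, 0.1206, 0.2254]
eef_rot: [-0.5, 0.5, -0.5, 0.5]
contact_force: [-3.1, 5.3, -3.7]
opening: 0.227
```

>>> {"api": "arm_command", "payload": {"deltas": [{"dx": 0.001,"dy": 0,"dz": 0.011,"wx": 0,"wy": 0,"wz": 0},{"dx": -0.001,"dy": 0,"dz": 0.023,"wx": 0,"wy": 0,"wz": 0},{"dx": -0.005,"dy": 0,"dz": 0.034,"wx": 0,"wy": 0,"wz": 0},{"dx": -0.011,"dy": 0,"dz": 0.043,"wx": 0,"wy": 0,"wz": 0},{"dx": -0.019,"dy": 0,"dz": 0.052,"wx": 0,"wy": 0,"wz": 0}]}}

```text
clock: 9.05
tool_pos: [0.5559, 0.1385, 0.2253]
eef_rot: [0.502, -0.501, 0.5, -0.498]
contact_force: [-7.8, 2.4, 3.5]
opening: 0.231
```

>>> {"api": "arm_command", "payload": {"deltas": [{"dx": -0.01,"dy": 0,"dz": 0.006,"wx": 0,"wy": 0,"wz": 0},{"dx": -0.02,"dy": 0,"dz": 0.011,"wx": 0,"wy": 0,"wz": 0},{"dx": -0.032,"dy": 0,"dz": 0.013,"wx": 0,"wy": 0,"wz": 0},{"dx": -0.043,"dy": 0,"dz": 0.012,"wx": 0,"wy": 0,"wz": 0},{"dx": -0.054,"dy": 0,"dz": 0.01,"wx": 0,"wy": 0,"wz": 0}]}}

```text
clock: 9.55
tool_pos: [0.5671, 0.1913, 0.2253]
eef_rot: [0.501, -0.5, 0.501, -0.498]
contact_force: [-4.7, -4.8, 4.2]
opening: 0.228
```

One turn done; the TCP is back at (0.567,0.191). Starting the second turn.

>>> {"api": "arm_command", "payload": {"deltas": [{"dx": -0.01,"dy": 0,"dz": -0.005,"wx": 0,"wy": 0,"wz": 0},{"dx": -0.019,"dy": 0,"dz": -0.012,"wx": 0,"wy": 0,"wz": 0},{"dx": -0.027,"dy": 0,"dz": -0.021,"wx": 0,"wy": 0,"wz": 0},{"dx": -0.032,"dy": 0,"dz": -0.031,"wx": 0,"wy": 0,"wz": 0},{"dx": -0.035,"dy": 0,"dz": -0.042,"wx": 0,"wy": 0,"wz": 0}]}}

```text
clock: 10.05
tool_pos: [0.5254, 0.229, 0.2254]
eef_rot: [0.499, -0.5, 0.501, -0.5]
contact_force: [3.2, -4.8, -2.2]
opening: 0.225
```

>>> {"api": "arm_command", "payload": {"deltas": [{"dx": -0.001,"dy": 0,"dz": -0.011,"wx": 0,"wy": 0,"wz": 0},{"dx": 0.001,"dy": 0,"dz": -0.023,"wx": 0,"wy": 0,"wz": 0},{"dx": 0.005,"dy": 0,"dz": -0.034,"wx": 0,"wy": 0,"wz": 0},{"dx": 0.011,"dy": 0,"dz": -0.043,"wx": 0,"wy": 0,"wz": 0},{"dx": 0.019,"dy": 0,"dz": -0.052,"wx": 0,"wy": 0,"wz": 0}]}}

```text
clock: 10.55
tool_pos: [0.4735, 0.2119, 0.2255]
eef_rot: [-0.499, 0.5, -0.5, 0.502]
contact_force: [6.3, -0.7, -8.5]
opening: 0.229
```

>>> {"api": "arm_command", "payload": {"deltas": [{"dx": 0.01,"dy": 0,"dz": -0.006,"wx": 0,"wy": 0,"wz": 0},{"dx": 0.02,"dy": 0,"dz": -0.011,"wx": 0,"wy": 0,"wz": 0},{"dx": 0.032,"dy": 0,"dz": -0.013,"wx": 0,"wy": 0,"wz": 0},{"dx": 0.043,"dy": 0,"dz": -0.012,"wx": 0,"wy": 0,"wz": 0},{"dx": 0.054,"dy": 0,"dz": -0.01,"wx": 0,"wy": 0,"wz": 0}]}}

```text
clock: 11.05
tool_pos: [0.4627, 0.1558, 0.2255]
eef_rot: [-0.5, 0.5, -0.499, 0.5]
contact_force: [3.4, 5.0, -8.6]
opening: 0.226
```

>>> {"api": "arm_command", "payload": {"deltas": [{"dx": 0.01,"dy": 0,"dz": 0.005,"wx": 0,"wy": 0,"wz": 0},{"dx": 0.019,"dy": 0,"dz": 0.012,"wx": 0,"wy": 0,"wz": 0},{"dx": 0.027,"dy": 0,"dz": 0.021,"wx": 0,"wy": 0,"wz": 0},{"dx": 0.032,"dy": 0,"dz": 0.031,"wx": 0,"wy": 0,"wz": 0},{"dx": 0.035,"dy": 0,"dz": 0.042,"wx": 0,"wy": 0,"wz": 0}]}}

```text
clock: 11.55
tool_pos: [0.5051, 0.1205, 0.2254]
eef_rot: [-0.5, 0.5, -0.5, 0.5]
contact_force: [-2.5, 5.5, -2.7]
opening: 0.229
```

>>> {"api": "arm_command", "payload": {"deltas": [{"dx": 0.001,"dy": 0,"dz": 0.011,"wx": 0,"wy": 0,"wz": 0},{"dx": -0.001,"dy": 0,"dz": 0.023,"wx": 0,"wy": 0,"wz": 0},{"dx": -0.005,"dy": 0,"dz": 0.034,"wx": 0,"wy": 0,"wz": 0},{"dx": -0.011,"dy": 0,"dz": 0.043,"wx": 0,"wy": 0,"wz": 0},{"dx": -0.019,"dy": 0,"dz": 0.052,"wx": 0,"wy": 0,"wz": 0}]}}

```text
clock: 12.05
tool_pos: [0.5558, 0.1385, 0.2253]
eef_rot: [0.502, -0.501, 0.5, -0.498]
contact_force: [-7.7, 1.5, 3.3]
opening: 0.233
```

>>> {"api": "arm_command", "payload": {"deltas": [{"dx": -0.01,"dy": 0,"dz": 0.006,"wx": 0,"wy": 0,"wz": 0},{"dx": -0.02,"dy": 0,"dz": 0.011,"wx": 0,"wy": 0,"wz": 0},{"dx": -0.032,"dy": 0,"dz": 0.013,"wx": 0,"wy": 0,"wz": 0},{"dx": -0.043,"dy": 0,"dz": 0.012,"wx": 0,"wy": 0,"wz": 0},{"dx": -0.052,"dy": 0,"dz": 0.01,"wx": 0,"wy": 0,"wz": 0}]}}

```text
clock: 12.55
tool_pos: [0.5674, 0.19, 0.2254]
eef_rot: [0.501, -0.5, 0.501, -0.499]
contact_force: [-2.9, -4.0, 1.4]
opening: 0.229
```

>>> {"api": "arm_command", "payload": {"deltas": [{"dx": 0,"dy": 0,"dz": 0,"wx": 0,"wy": 0,"wz": 0},{"dx": 0,"dy": 0,"dz": 0,"wx": 0,"wy": 0,"wz": 0},{"dx": 0,"dy": 0,"dz": 0,"wx": 0,"wy": 0,"wz": 0},{"dx": 0,"dy": 0,"dz": 0,"wx": 0,"wy": 0,"wz": 0},{"dx": 0,"dy": 0,"dz": 0,"wx": 0,"wy": 0,"wz": 0}]}}

```text
clock: 13.05
tool_pos: [0.5666, 0.1925, 0.2254]
eef_rot: [-0.5, 0.5, -0.5, 0.5]
contact_force: [-5.6, 1.3, 0.0]
opening: 0.231
```

```bash
python3 - <<'E'
from plant import r
import cv2
cv2.imwrite("pics/wrist6.png",r.snapshot("wrist")[:,:,::-1]);cv2.imwrite("pics/side6.png",r.snapshot("side")[:,:,::-1]);s=r.get_state();print(s["clock"],s["tool_pos"],s["contact_force"],s["opening"],s["eef_rot"])
E
```

```text
13.15 [0.56665333 0.19223914 0.22539919] [-4.89708228  1.65297893  0.83615739] 0.22974044439734434 [-0.50012564  0.50017882 -0.4997167   0.49997871]
```

View pics/wrist6.png

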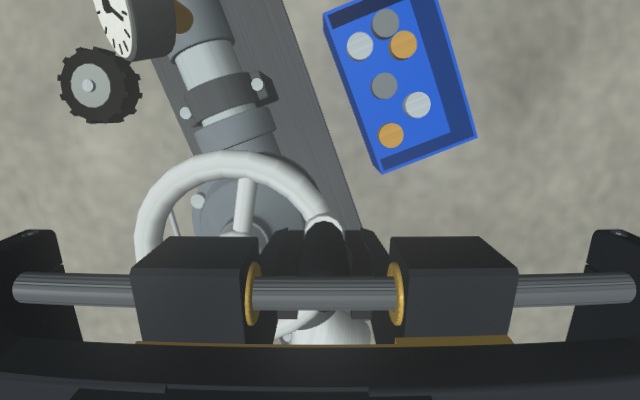

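View pics/side6.png

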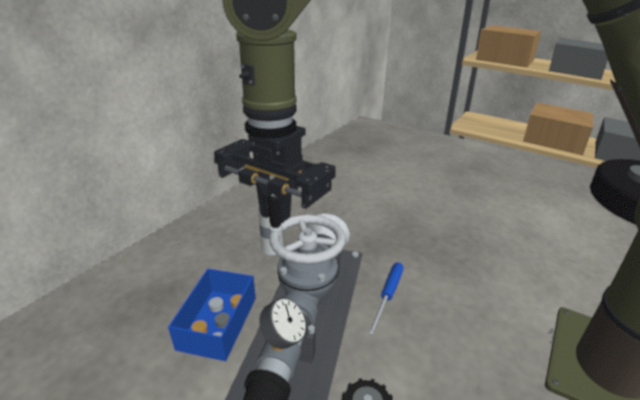

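The wrist view matches the one taken at the stop (rim, spoke at (245,205), handle at (323,240)). The TCP is within 1 mm of the stop pose, and the side view shows the loose things where they were. One more hold to confirm it is at rest.

>>> {"api": "arm_command", "payload": {"deltas": [{"dx": 0,"dy": 0,"dz": 0,"wx": 0,"wy": 0,"wz": 0},{"dx": 0,"dy": 0,"dz": 0,"wx": 0,"wy": 0,"wz": 0},{"dx": 0,"dy": 0,"dz": 0,"wx": 0,"wy": 0,"wz": 0},{"dx": 0,"dy": 0,"dz": 0,"wx": 0,"wy": 0,"wz": 0},{"dx": 0,"dy": 0,"dz": 0,"wx": 0,"wy": 0,"wz": 0}]}}

```text
clock: 13.65
tool_pos: [0.5668, 0.192, 0.2254]
eef_rot: [0.5, -0.5, 0.5, -0.5]
contact_force: [-4.4, 1.1, 0.2]
opening: 0.23
```

```bash
python3 - <<'E'
from plant import r
s=r.get_state();print(s["clock"],s["tool_pos"],abs(s["qd"]).max(),s["opening"])
print(r.finish_job())
E
```

```text
13.65 [0.5667647  0.1920053  0.22541622] 0.0022640900800336376 0.2296306780315074
the job is handed in; nothing more can be done
None
```

I wound the handwheel clockwise about 250° to its shut stop, then opened it two full turns. I handed the job in at 13.65 s with the gripper still closed on the crank handle at 30 N. No verdict was reported.

- **Shut stop:** The handle stalled at (0.566, 0.193) with a reaction of about 16 N, within 1 mm of where the images put the stop.
- **Final setting:** After the two turns the gripper was at (0.567, 0.192), about 1 mm or 1° from the stop position. The wrist picture matched the one taken at the stop.
- **Grip and rest:** Finger opening was 0.23 (about 20 mm) on the handle, force about 5 N, and the joints were almost still. Between the last two checks, 0.5 s apart, the gripper crept about 0.2 mm (0.2° of wheel).
- **Loose things:** In the last pictures the bin, screwdriver and drive wheel were where they had been. The spray can was partly hidden behind the gripper, but the part I could see had not moved.
- **What didn't go to plan:** My first two move calls were refused because every row needs all six numbers; nothing moved. No check failed or disagreed.

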